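Re-engage the sewing machine's handwheel and raise the needle

TASK

A bobbin has just been wound on the sewing machine, so its handwheel is pulled out of gear. Ease the handwheel in towards the machine while rocking it back and forth until the clutch teeth drop into mesh and the wheel slides fully home; never force tooth against tooth, and do not drive the machine on half-engaged teeth. Then turn the wheel until the needle stands at its highest point, let go, and leave the things lying about undisturbed.

Things in the scene. Friction and masses are not known exactly. Their poses are not given: they have to be found in the camera images.
- machine: Compact off-white sewing machine fixed to the counter, 160 x 300 x 224 mm. Origin: centre of its underside; z up, -x the operator's front, needle head at +y, handwheel beyond the -y end. The wheel's axis is parallel to y at x = 0, z = 190 mm. The casing ends at y = -150 mm, a grey boss 58-66 mm in diameter at y = -186 mm. Its top is clear within 80 mm of that end.
- wheel_turn: Teal handwheel: disc of 62 mm diameter, 24 mm wide, on a 51 mm steel neck in the boss; a red band on the neck is hidden when home. Origin: its centre (home: y = -202 mm in the machine's frame); its y axis is its axis, into the machine. Can be held across its diameter from above. Out of gear it turns freely. 8 hidden clutch teeth, 45 degrees apart, angle unknown; 5 degrees of play when meshed.
- handwheel (a joint): How far the handwheel stands out, m: 0 fully home, 0.0105 to 0.0135 at the start, 0.0155 at most. It moves in along the machine's +y against 1 N of friction and stays where left. The teeth are 7 mm deep: at 0.007 they meet tip to tip unless they happen to stand over the gaps.
- clutch_ring: Driven clutch ring on the main shaft, hidden in the boss. Origin on the axis at the root of its teeth, at y = -165 mm in the machine's frame at rest. Spring-backed: met tip to tip it gives way along +y with 2 N plus 6 N per mm, and springs back once teeth stand over gaps. Over 9 N tip to tip damages the teeth, so the wheel cannot be pushed home tip on tip.
- main_shaft (a joint): Angle of the main shaft, rad: 0 with the needle at its highest, -1.29 to -1.01 at the start. Grows as the top of the wheel turns towards the operator's front (machine's -x). Stiff (0.08 N m), stays where left; turned by the meshed handwheel, one to one.
- needle_bar (a joint): Height of the needle bar relative to its highest point, m: 0 highest, negative below; it follows the main shaft angle a as 0.014 (cos a - 1). The bright take-up lever in the slot on the head's front rises and falls with it.
- crank_pin (a point): The crank pin of the main shaft, inside the head, 14 mm from the shaft's axis: it moves only when the main shaft turns.
- pin_tin: Bystander: round open tin of pins, 69 mm across, 20 mm high, loose on the counter to the right of the machine. Origin: centre of its underside.
- thread_red: Bystander: spool of red thread, 28 mm across, 42 mm high, standing loose to the right. Origin: centre of its underside.
- thread_white: Bystander: spool of white thread, 28 mm across, 42 mm high, standing loose to the right. Origin: centre of its underside.
- tape_measure: Bystander: yellow rolled tape measure, 53 x 90 x 20 mm, loose in front of the machine's right end. Origin: centre of its underside.

How it is judged:
On the way, in this order (a step that is already met when the one before it is completed fails the run):
1. the clutch teeth are in mesh and the handwheel is fully home (within 1.5 mm), the clutch ring not pushed back (value of joint handwheel below 0.0015 m and y of clutch_ring in the frame of machine below -0.1635 m), for 0.2 s.
2. with the wheel home, the needle is brought to its highest point (within 1 mm) (value of joint handwheel below 0.0015 m and value of joint needle_bar above -0.001 m), for 0.2 s.
At the end, for the whole second after the job is handed in: The handwheel is fully home (within 1.5 mm) with its teeth in mesh and the clutch ring sprung back (within 1.5 mm), the needle is at its highest (within 1 mm) and at rest (all of step 2 and y of clutch_ring in the frame of machine below -0.1635 m and velocity of joint main_shaft between -0.05 and 0.05 rad/s); the robot touches nothing.
It fails at once if more than 9 N between the clutch teeth while the wheel is not yet home (over 1.5 mm out) (contact force between wheel_turn and clutch_ring above 9 N and value of joint handwheel above 0.0015 m).
It fails at once if the machine driven on half-engaged teeth: main shaft turned by more than about 0.3 rad from its start while the handwheel stands more than 1.5 mm out (value of joint handwheel above 0.0015 m and distance of crank_pin from where it was at the start of the episode above 0.0042 m).
It fails at once if a bystander moved by more than 15 mm (distance of any of pin_tin, thread_red, thread_white, tape_measure from where it was at the start of the episode above 0.015 m).
It also fails if it takes over 72 s, if anything falls off the work surface, if the arm or the gripper's body presses on something with over 40 N, if the wrist force passes 120 N, or if a joint passes its speed limit or range.

ROBOT

A 6-joint arm with a two-finger parallel gripper is mounted at the origin on a cart in front of the work surface, level with it; the furniture and walls round the work are solid. World frame = base frame: x ahead of the robot, y to its left, z up, the work surface at z = 0. Lengths are in m, angles in rad, forces in N, time in s.
With the tool pointing down it reaches from about 0.4 to 0.825 m from the base axis. Payload 7 kg.
Tool frame: the origin (TCP) lies midway between the tips of the shut fingers; the grasp point (between the pads) lies 19 mm behind it (arm.hold_point_z is the distance from the TCP to the grasp point, in m); z points along the fingers, x is the direction in which the jaws open and shut, and the axes are right-handed (so a half turn about z gives the same grasp; the last joint's range is limited). The gripper opens to 88 mm and grips with 3 to 60 N. Pads are 19 mm wide; open, the fingers measure 130 mm over their backs; the gripper's body (78 mm by 193 mm) begins 47 mm behind the grasp point.
Start: joints at [0.288, 0.359, 0.012, 0, -1.224, -0.288], TCP at [0.675, -0, 0.227] pointing down, gripper open.
Joint ranges: [-3.07, 3.07], [-1.43, 2.12], [-1.02, 1.25], [-3.03, 1.67], [-3.05, -0], [-3.03, 3.03]. Speed limits (rad/s): [2.39, 2.39, 3.01, 3.14, 3.14, 3.14].

INTERFACE

Orientations are given as [roll, pitch, yaw] about the fixed x, y, z axes, in that order (R = Rz(yaw) Ry(pitch) Rx(roll)).
In Python, from station import readout, viewer, job, arm gives the robot as it stands.
- The arm moves only by the tool apply_moves, never from a script. Its argument "deltas" is text: rows parted by semicolons, each of 4 numbers parted by spaces: the shift along the tool's x, y, z in cm, then the turn about the tool's z in rad. A call has 1 to 10 rows; each row shifts and turns the commanded pose from where the row before left it, along the tool's axes as they then stand; what a row does not reach is not made up. A row lasts 1/8 s, in which the tool goes at most 62.5 mm and 10.7 degrees, less where a joint would pass 70% of its speed; a pose out of reach is approached as far as the arm can. A call is refused whole if a number of a shift passes 6.25 or a number of a turn 0.188, either way. A call with a gripper value outside its range is refused whole. "gripper" is the closure, from -1 (fully open) to 1 (shut), so that 0 is half open, set as the call begins (left out, the last holds). The fingers move at their own pace and stop on an object; "squeeze" is the grip in N (left out, the last holds). Time passes only in rows, so rows that do not move let the fingers close. It gives the time, the measured TCP pose, the force and the opening at its end, in the units of the state.
- readout.get_state(): the state, without advancing time (a new reading comes with each control period).
- viewer.grab_frame(name): name is "scene" or "side" or "wrist"; returns a dict with "image" (384x512x3 uint8, red, green, blue), "camera_matrix" (3x3 intrinsics, pixels), "cam_to_world" (4x4, takes a point from camera to world coordinates). Camera axes: x right, y up, looking along -z (the intrinsics and any distortion apply to the point x, -y, -z); pixel columns grow to the right and rows downward; lengths in m; the calibration is good to about 2 mm. A picture is of the moment at which its call begins. There is no depth.
- job.job_done(): hands the job in, once; it reports no verdict.
Trained networks look in the newest picture that a camera, given by its name, has taken for a name from the list of things; names that differ only in an ending like _2 or _b are one class to them, and where a whole thing is asked for, a point or a joint stands for the part that bears it (a point fixed in the world has none). Each returns a list of dicts, best first, with "conf" (0 to 1); they miss things now and then, are a little off and sometimes report something else, mostly with a low value. They report only what shows in the picture. A call takes as long as a camera call.
- viewer.silhouettes(camera, query): "region" (384x512 bool, what is visible of it) and "extent" ([left, top, width, height] in pixels, round what is visible of it).
The state is a dict: "t": time; "q": joint angles; "qd": joint speeds; "joint_efforts": joint torques, N m; "eef_pos": TCP position; "ee_rot": TCP orientation; "force": force on the tool from outside, world axes, zero at the start; "moment": the same for the moment, N m; "width": finger opening in m.
Only numpy, scipy, OpenCV 4.12 (cv2) and the standard library are available. Lean on these libraries where they do the work, as an engineer would, in place of code of your own. Each camera call takes 0.05 s, during which the arm holds its last target.

## Working session

There is one attempt and no reset: what is moved stays moved. The work goes in short steps, Python scripts to look and compute and a tool call to move; the robot and the scene stay as the last step left them, time stands still between calls to the robot, and variables do not carry over. Pictures are saved under pics/ and viewed, and the job is handed in when it is done.

Besides the shell and the picture viewer there is one more tool, called after "Emit:" as name(argument=value, ...) on one line, values as JSON. apply_moves: Moves the arm, as the interface text tells. Its arguments: {"type":"object","properties":{"deltas":{"type":"string"},"gripper":{"type":"number"},"squeeze":{"type":"number"}},"required":["deltas"]}

```bash
ls; mkdir -p pics
python3 - <<'E'
from station import readout, viewer, job, arm
import cv2,json
s=readout.get_state(); print(s); print(arm.hold_point_z, [a for a in dir(arm) if a[0]!='_'])
for n in ["scene","side","wrist"]:
    f=viewer.grab_frame(n); cv2.imwrite(f"pics/{n}0.png",f["image"][:,:,::-1])
    print(n,f["camera_matrix"].tolist(),f["cam_to_world"].round(4).tolist())
    for q in ["machine","wheel_turn","pin_tin","thread_red","thread_white","tape_measure"]:
        print(q,[(round(r["conf"],2),r["extent"]) for r in viewer.silhouettes(n,q)][:2])
E
```

```text
pics
{'t': 0.0, 'q': array([ 2.88107457e-01,  3.59380736e-01,  1.10505991e-02, -3.17905874e-04,
       -1.22410984e+00, -2.88102873e-01]), 'qd': array([0.00226352, 0.00032135, 0.00083391, 0.00239197, 0.00015255,
       0.00029679]), 'joint_efforts': array([-8.00930356e-04, -5.82726967e+01,  2.93058443e+01,  6.99745238e+00,
        6.93249181e-03, -2.06530804e-04]), 'eef_pos': array([ 6.74506295e-01, -3.54169841e-05,  2.25628887e-01]), 'ee_rot': array([-3.14141213e+00, -1.66082891e-03,  3.14148882e+00]), 'force': array([0.27510113, 0.13507642, 0.32825599]), 'moment': array([-0.02219422,  0.00191409, -0.00657826]), 'width': 0.08773574805080937}
0.0188 ['Unreachable', 'hold_point_z']
scene [[454.84774968766925, 0.0, 255.90893313293913], [0.0, 454.84774968766925, 194.86915401076752], [0.0, 0.0, 1.0]] [[0.5641, 0.3497, -0.748, -0.3074], [-0.8255, 0.2571, -0.5024, -0.5935], [0.0167, 0.9009, 0.4337, 0.6245], [0.0, 0.0, 0.0, 1.0]]
machine [(0.85, [143.0, 126.2, 145.1, 128.3])]
wheel_turn [(0.75, [261.4, 167.1, 26.7, 30.6])]
pin_tin [(0.61, [344.8, 273.5, 33.0, 21.5])]
thread_red [(0.71, [351
[... 418 characters left out ...]
3, [185.2, 119.6, 108.0, 123.8])]
wheel_turn [(0.7, [259.6, 171.1, 33.9, 32.1])]
pin_tin [(0.78, [301.1, 316.5, 35.8, 32.8])]
thread_red [(0.67, [337.9, 286.0, 16.8, 20.5])]
thread_white [(0.69, [364.2, 267.5, 14.0, 24.2])]
tape_measure [(0.65, [198.7, 276.9, 27.6, 30.6])]
wrist [[281.88478023578807, 0.0, 253.89603310039135], [0.0, 281.88478023578807, 190.78267970150006], [0.0, 0.0, 1.0]] [[-1.0, 0.0001, 0.001, 0.6757], [-0.0004, -0.951, -0.3092, -0.0843], [0.0009, -0.3092, 0.951, 0.3842], [0.0, 0.0, 0.0, 1.0]]
machine [(0.64, [304.9, 64.9, 205.8, 258.4])]
wheel_turn [(0.57, [404.2, 66.2, 107.7, 80.6])]
pin_tin []
thread_red []
thread_white []
tape_measure [(0.82, [493.4, 13.1, 18.6, 54.1])]
```

View pics/scene0.png

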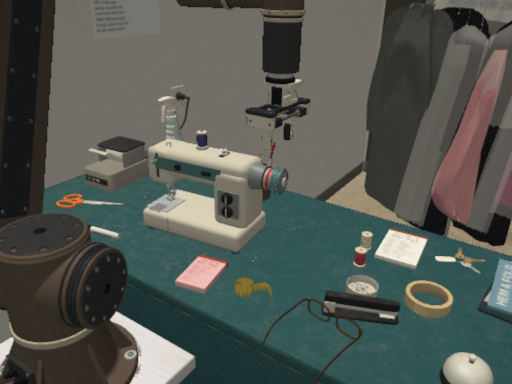

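View pics/side0.png

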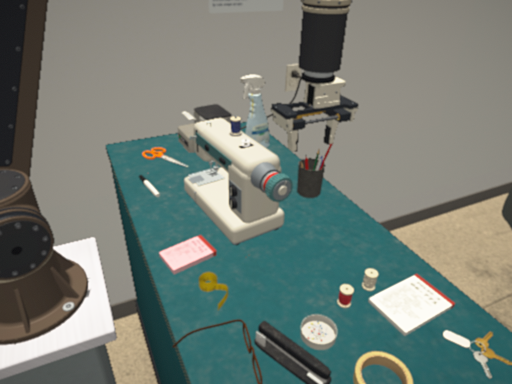

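View pics/wrist0.png

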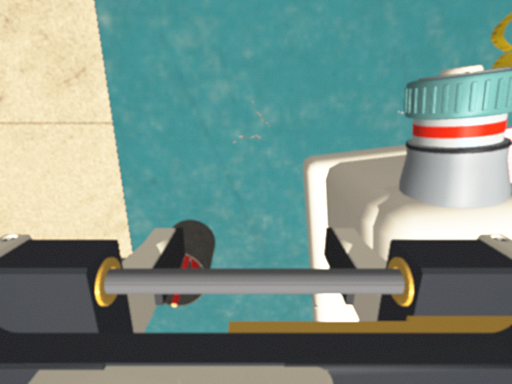

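Run:
```python
import cv2
a=cv2.imread("pics/scene0.png")[120:255,135:300]; cv2.imwrite("pics/c1.png",cv2.resize(a,None,fx=4.8,fy=4.4,interpolation=cv2.INTER_CUBIC))
a=cv2.imread("pics/side0.png")[110:250,175:305]; cv2.imwrite("pics/c2.png",cv2.resize(a,None,fx=4,fy=4,interpolation=cv2.INTER_CUBIC))
```

```text
(no output)
```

View pics/c1.png

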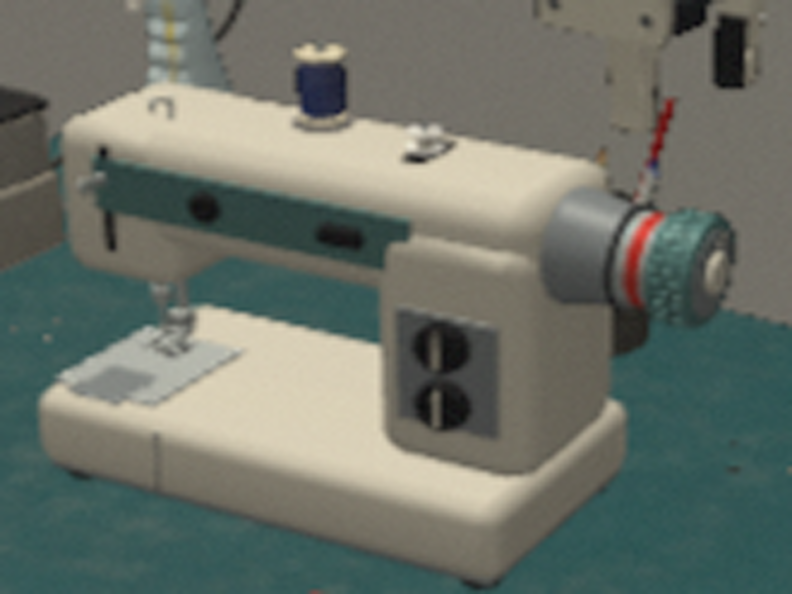

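View pics/c2.png

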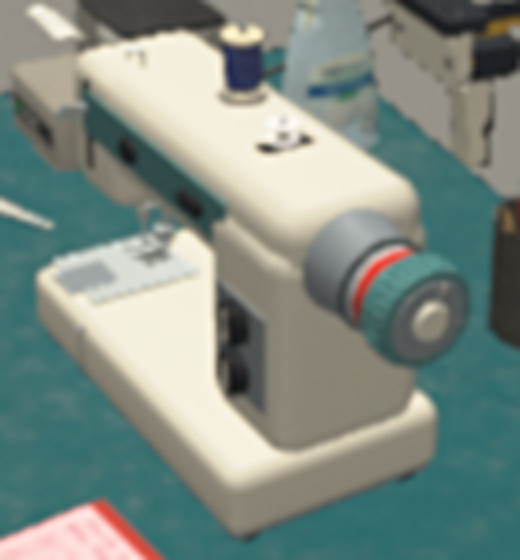

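```bash
cat > h.py <<'E'
import numpy as np, cv2
def proj(f,P):
    K=f["camera_matrix"];T=np.linalg.inv(f["cam_to_world"])
    c=(T[:3,:3]@np.asarray(P,float).T).T+T[:3,3]
    c=c*[1,-1,-1]
    u=(K@c.T).T; return u[:,:2]/u[:,2:]
def ray(f,uv):
    K=f["camera_matrix"];T=f["cam_to_world"]
    d=np.linalg.inv(K)@np.array([uv[0],uv[1],1.]); d=d*[1,-1,-1]
    return T[:3,3],T[:3,:3]@(d/np.linalg.norm(d))
def onz(f,uv,z):
    o,d=ray(f,uv); return o+d*(z-o[2])/d[2]
def hull(f,X,Y,yaw,y0,y1,r,z=.19):
    a=np.linspace(0,2*np.pi,48,endpoint=False); R=np.array([[np.cos(yaw),-np.sin(yaw)],[np.sin(yaw),np.cos(yaw)]])
    pts=[]
    for y in (y0,y1):
        xy=(R@np.array([r*np.cos(a),np.full(48,y)])).T+[X,Y]
        pts.append(np.c_[xy,z+r*np.sin(a)])
    return proj(f,np.vstack(pts))
E
python3 - <<'E'
from station import viewer
from h import *
import numpy as np,pickle
from scipy.optimize import least_squares
F={};M={}
for n in ["scene","side","wrist"]:
    F[n]=viewer.grab_frame(n); M[n]=viewer.silhouettes(n,"wheel_turn")[0]
pickle.dump((F,M),open("d0.pkl","wb"))
s=lambda u,v:(135+u/4.8,120+v/4.4); t=lambda u,v:(175+u/4,110+v/4)
for nm,f,pts in [("scene",F["scene"],[s(45,465),s(480,583),s(620,470)]),("side",F["side"],[t(40,312),t(235,535),t(432,470)])]:
    P=[onz(f,p,.006) for p in pts]; print(nm,np.round(P,4).tolist())
    for a,b in((0,1),(1,2)):
        d=P[b]-P[a];print(np.degrees(np.arctan2(d[1],d[0])),np.linalg.norm(d))
# boundary
def res(p):
    X,Y,yaw=p; out=[]
    for n in F:
        h=hull(F[n],X,Y,yaw,-.012,.012,.031)
        h=np.clip(h,[0,0],[511,383])
        e=M[n]["extent"]
        m=np.array([e[0],e[1],e[0]+e[2],e[1]+e[3]]); q=np.r_[h.min(0),h.max(0)]
        out+=list((q-m))
    return out
for y0 in (0,.2,-.2):
    r=least_squares(res,[.65,-.2,y0],loss="soft_l1"); print(r.x,r.cost,np.round(res(r.x),1))
    for n in F: print(n,M[n]["conf"],M[n]["extent"])
E
```

```text
scene [[0.4191, 0.2587, 0.006], [0.4566, -0.0212, 0.006], [0.6061, -0.0091, 0.006]]
-82.36276283041397 0.2823581918170742
4.59478905996345 0.14999801140049174
side [[0.4286, 0.28, 0.006], [0.4612, -0.0228, 0.006], [0.6068, -0.0147, 0.006]]
-83.84895614574684 0.3045340312775273
3.186524902929377 0.14583140679707954
[ 0.53853956 -0.07896874 -0.4545617 ] 9.681710079096032 [-0.7 -1.9  2.6 -2.2  0.3 -1.1 -4.6 -1.   0.1  0.  -1.  -0.4]
scene 0.85 [261.8, 167.3, 24.3, 28.3]
side 0.85 [261.0, 171.7, 33.2, 29.3]
wrist 0.94 [404.8, 67.0, 107.2, 79.2]
[ 0.53819776 -0.07907357  0.44168215] 19.58408375798128 [ 6.3 -1.3 -4.7 -2.7  1.3 -1.2 -6.5 -0.6  0.2  0.4 -1.  -1. ]
scene 0.85 [261.8, 167.3, 24.3, 28.3]
side 0.85 [261.0, 171.7, 33.2, 29.3]
wrist 0.94 [404.8, 67.0, 107.2, 79.2]
[ 0.53853956 -0.07896874 -0.4545617 ] 9.681710079096046 [-0.7 -1.9  2.6 -2.2  0.3 -1.1 -4.6 -1.   0.1  0.  -1.  -0.4]
scene 0.85 [261.8, 167.3, 24.3, 28.3]
side 0.85 [261.0, 171.7, 33.2, 29.3]
wrist 0.94 [404.8, 67.0, 107.2, 79.2]
```

Emit:
apply_moves(deltas="0 0 -3; 3.5 0 -3; 4 0 0; 4 0 0; 2 0 0; 0 0 0; 0 0 0")

```text
schema error: expected 4 numbers
```

Run:
```python
from station import viewer
import cv2,pickle
f=viewer.grab_frame("wrist"); pickle.dump(f,open("w1.pkl","wb"))
cv2.imwrite("pics/w1.png",cv2.resize(f["image"][:,:,::-1],(800,600),interpolation=cv2.INTER_CUBIC))
print(f["cam_to_world"].round(4).tolist())
```

```text
[[-1.0, 0.0001, 0.001, 0.6757], [-0.0004, -0.951, -0.3092, -0.0843], [0.0009, -0.3092, 0.951, 0.3841], [0.0, 0.0, 0.0, 1.0]]
```

View pics/w1.png

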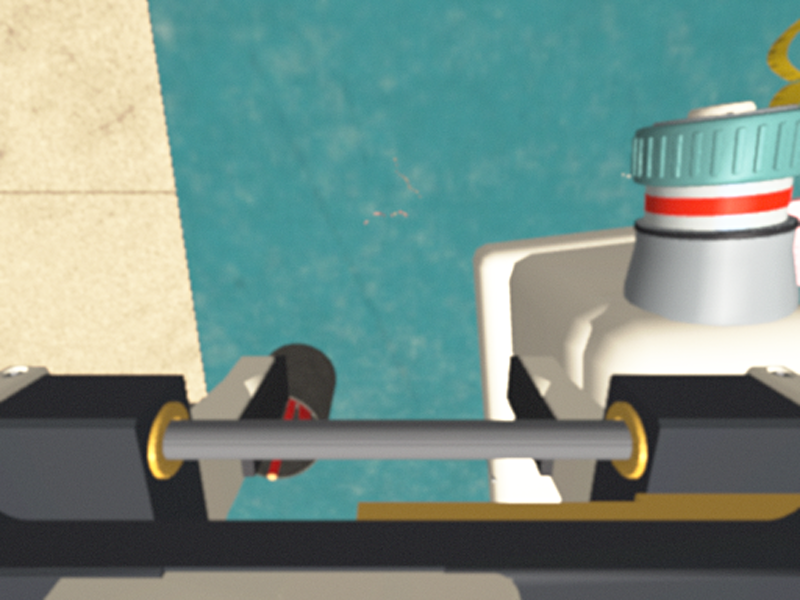

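Emit:
apply_moves(deltas="0 0 -3 0; 3.5 0 -3 0; 4 0 0 0; 4 0 0 0; 2 0 0 0; 0 0 0 0; 0 0 0 0")

```text
t: 2.28
eef_pos: [0.5406, 0.0001, 0.2868]
ee_rot: [3.141, 0.001, -3.141]
force: [-0.3, -0.5, 0.7]
width: 0.0875
```

Run:
```python
from station import viewer
import cv2,pickle
f=viewer.grab_frame("wrist"); pickle.dump(f,open("w1.pkl","wb"))
cv2.imwrite("pics/w2.png",cv2.resize(f["image"][:,:,::-1],(800,600),interpolation=cv2.INTER_CUBIC))
print(f["cam_to_world"].round(4).tolist())
```

```text
[[-1.0, 0.0005, 0.0005, 0.5412], [-0.0006, -0.951, -0.3093, -0.0842], [0.0003, -0.3093, 0.951, 0.4444], [0.0, 0.0, 0.0, 1.0]]
```

View pics/w2.png

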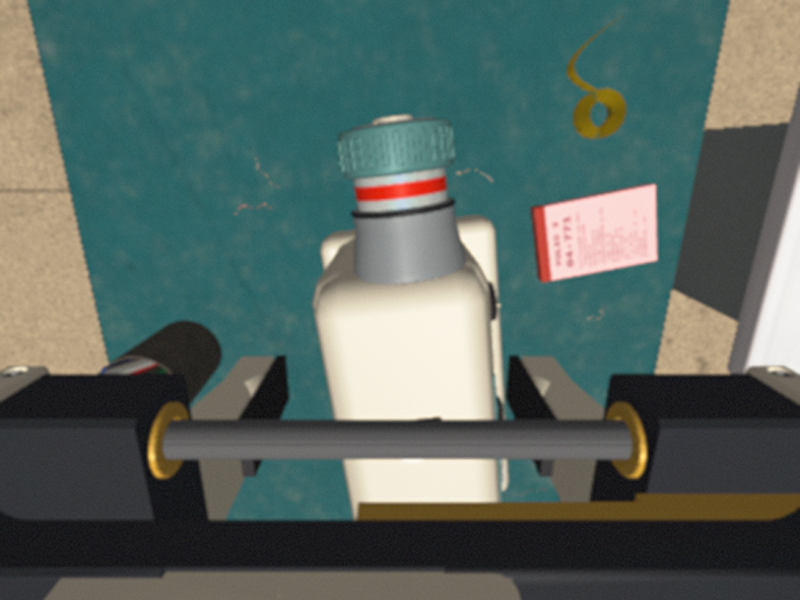

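```bash
cat > fit.py <<'E'
import pickle,numpy as np,cv2
from h import *
from scipy.optimize import minimize
from station import viewer
f=pickle.load(open("w1.pkl","rb"))
w=viewer.silhouettes("wrist","wheel_turn"); print([(r["conf"],r["extent"]) for r in w])
m=w[0]["region"]; v=f["image"].copy(); v[m]=[255,0,255]
hsv=cv2.cvtColor(f["image"],cv2.COLOR_RGB2HSV)
cv2.imwrite("pics/m1.png",cv2.resize(v[60:200,190:330][:,:,::-1],None,fx=4,fy=4,interpolation=cv2.INTER_NEAREST))
a=f["image"][60:200,190:330][:,:,::-1]
cv2.imwrite("pics/m2.png",cv2.resize(a,None,fx=4,fy=4,interpolation=cv2.INTER_CUBIC))
E
python3 fit.py
```

```text
[(0.85, [217.8, 72.1, 74.9, 61.7])]
```

View pics/m1.png

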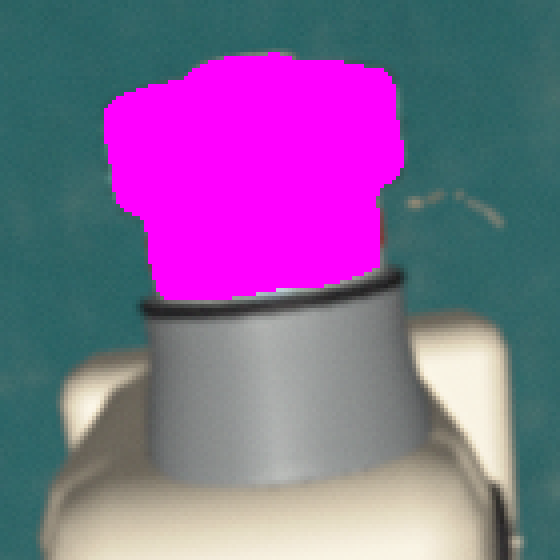

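View pics/m2.png

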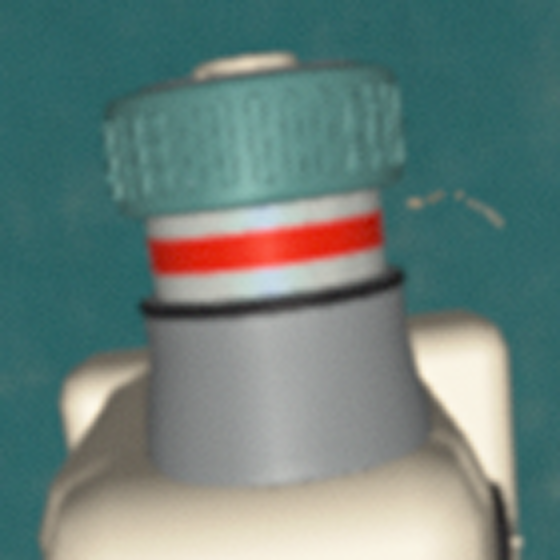

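```bash
cat > fit2.py <<'E'
import pickle,numpy as np,cv2
from h import *
from scipy.optimize import least_squares
f=pickle.load(open("w1.pkl","rb"))
c=lambda u,v:np.array([190+u/4,60+v/4])
def circ(p,y,r):
    return hull(f,p[0],p[1],p[2],y,y,r)[:48]
def lower(pts,u):  # visible upper half: a in 0..pi  
    q=pts[:25]; o=np.argsort(q[:,0]); return np.interp(u,q[o,0],q[o,1])
def res(p):
    X,Y,yaw,d,rr=p
    wi=circ(p,-.202-d+.012,.031); wo=circ(p,-.202-d-.012,.031); rim=circ(p,-.186,rr)
    W=np.vstack([wi,wo]); neck=hull(f,X,Y,yaw,-.19-d,-.187,.0255)
    out=[W[:,0].min()-c(104,0)[0],W[:,0].max()-c(404,0)[0],rim[:,0].min()-c(143,0)[0],rim[:,0].max()-c(405,0)[0]]
    for u,v in ((150,216),(260,209),(375,186)): out.append(lower(wi,c(u,v)[0])-c(u,v)[1])
    for u,v in ((200,77),(300,67)): out.append(lower(wo,c(u,v)[0])-c(u,v)[1])
    for u,v in ((165,315),(265,306),(375,289)): out.append(lower(rim,c(u,v)[0])-c(u,v)[1])
    out.append((rr-.0305)*1000/3)
    return out
r=least_squares(res,[.53,.13,.09,.012,.03],x_scale=[.01,.01,.1,.001,.001]); p=r.x
print(p,r.cost,np.round(r.fun,1)); 
J=r.jac; print(np.sqrt(np.diag(np.linalg.inv(J.T@J)))*.5)
a=np.array([-np.sin(p[2]),np.cos(p[2])]);print("wheel",p[:2]+a*(-.202-p[3]), "yawdeg",np.degrees(p[2]))
v=f["image"].copy()
for P,col in ((circ(p,-.19-p[3],.031),(255,0,0)),(circ(p,-.214-p[3],.031),(255,0,255)),(circ(p,-.186,p[4]),(255,255,0))):
    for q in P: cv2.circle(v,(int(round(q[0])),int(round(q[1]))),0,col,-1)
cv2.imwrite("pics/m3.png",cv2.resize(v[60:200,190:330][:,:,::-1],None,fx=4,fy=4,interpolation=cv2.INTER_NEAREST))
# machine right-front corner etc
R=np.array([[np.cos(p[2]),-np.sin(p[2])],[np.sin(p[2]),np.cos(p[2])]])
print("corners",[(R@[x,-.15]+p[:2]).round(3).tolist() for x in(-.08,.08)])
E
python3 fit2.py
```

```text
[0.51437228 0.12861333 0.12324111 0.01549246 0.0292186 ] 1.4167181051584097 [-0.5  0.5 -0.1  0.   0.4 -0.8  0.8  0.3 -0.5 -0.4  0.4 -0.1 -0.4]
[0.00148662 0.00031004 0.00729314 0.0002858  0.00030252]
wheel [ 0.54110849 -0.08722954] yawdeg 7.061195657216744
corners [[0.453, -0.03], [0.612, -0.01]]
```

View pics/m3.png

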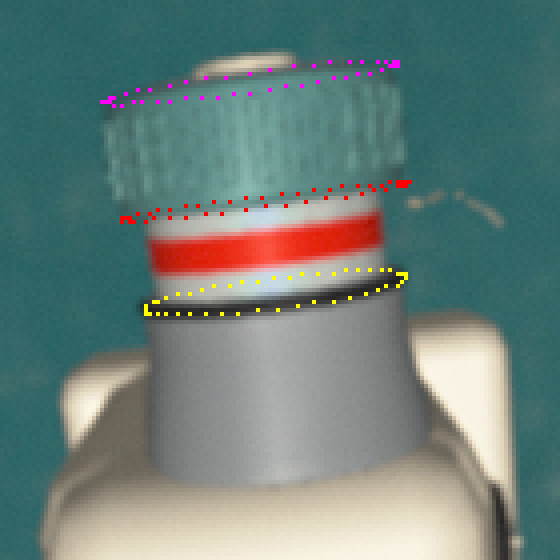

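Emit:
apply_moves(deltas="0 0 0 -0.115; 0.5 -3 0 0; 0.45 -3 0 0; 0 -2.65 0 0; 0 0 -0 0; 0 0 2 0; 0 0 2 0; 0 0 0 0; 0 0 0 0", gripper=1)

```text
t: 3.5
eef_pos: [0.5411, -0.0868, 0.2472]
ee_rot: [-3.141, 0.0, -3.026]
force: [-0.8, -0.1, 0.1]
width: 0.0034
```

```bash
cat > look.py <<'E'
import sys,cv2,numpy as np,pickle
from station import viewer,readout
tag=sys.argv[1]
o=[]
for n,(r0,r1,c0,c1) in (("scene",(120,220,230,330)),("side",(120,220,220,320)),("wrist",None and 0 or (60,260,150,350))):
    f=viewer.grab_frame(n); pickle.dump(f,open(f"{tag}_{n}.pkl","wb"))
    o.append(cv2.resize(f["image"][r0:r1,c0:c1,::-1],(400,400) if n!="wrist" else (400,400),interpolation=cv2.INTER_CUBIC))
img=np.hstack(o[:2]); cv2.imwrite(f"pics/{tag}.png",img); cv2.imwrite(f"pics/{tag}w.png",o[2])
s=readout.get_state(); print(s["t"],s["eef_pos"].round(4),s["ee_rot"].round(3),s["force"].round(1),s["width"])
E
python3 look.py a1
```

```text
3.65 [ 0.541  -0.0869  0.2474] [-3.142e+00  1.000e-03 -3.026e+00] [-0.6 -0.3 -0.6] 0.00014339981383434237
```

View pics/a1.png

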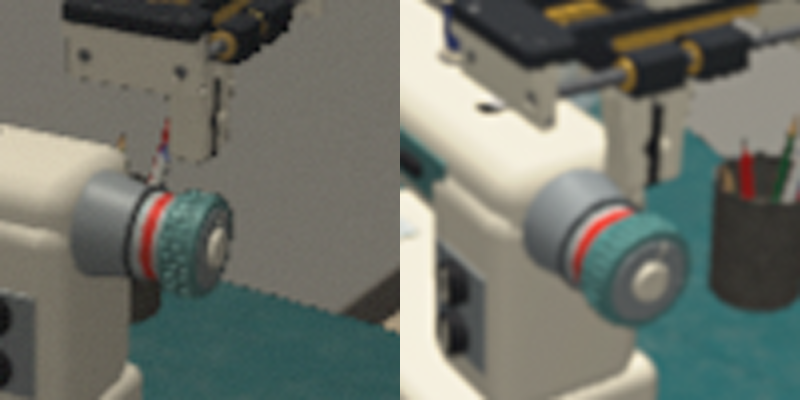

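View pics/a1w.png

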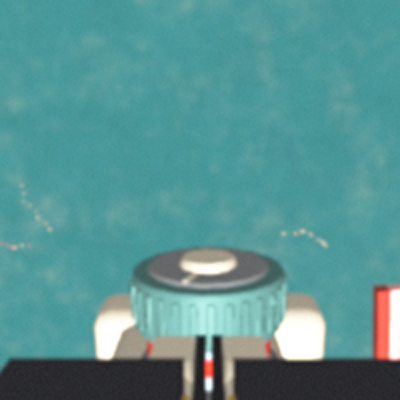

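```bash
cat > ov.py <<'E'
import pickle,cv2,numpy as np,sys
from h import *
tag,X,Y,yaw=sys.argv[1],*map(float,sys.argv[2:5])
o=[]
for n,(r0,r1,c0,c1) in (("scene",(120,220,230,330)),("side",(120,220,220,320)),("wrist",(160,260,200,300))):
    f=pickle.load(open(f"{tag}_{n}.pkl","rb")); v=cv2.resize(f["image"][r0:r1,c0:c1],(400,400),interpolation=cv2.INTER_CUBIC)
    for y,col in((.012,(255,0,0)),(-.012,(255,255,0))):
        for q in hull(f,X,Y,yaw,y,y,.031)[:48]:
            cv2.circle(v,(int((q[0]-c0+.5)*4),int((q[1]-r0+.5)*4)),1,col,-1)
    o.append(v[:,:,::-1])
cv2.imwrite(f"pics/{tag}ov.png",np.hstack(o)[:, :]) if 0 else cv2.imwrite(f"pics/{tag}ov.png",cv2.resize(np.hstack(o),(798,266)))
E
python3 ov.py a1 .541 -.0855 .115
```

```text
(no output)
```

View pics/a1ov.png

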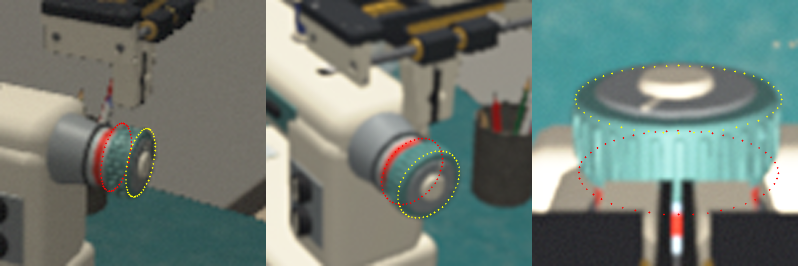

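Emit:
apply_moves(deltas="0 0 1 0; 0 0 1 0; 0 0 0.2 0; 0 0 0 0; 0 0 0 0", gripper=1)

```text
t: 4.28
eef_pos: [0.5407, -0.0871, 0.2248]
ee_rot: [-3.141, 0.0, -3.027]
force: [-0.2, 0.2, -0.2]
width: 0.0006
```

Emit:
apply_moves(deltas="0 0 0.2 0; 0 0 0.1 0; 0 0 0 0")

```text
t: 4.65
eef_pos: [0.5404, -0.087, 0.2215]
ee_rot: [3.142, -0.0, -3.027]
force: [-0.1, -0.3, -0.3]
width: 0.0007
```

Emit:
apply_moves(deltas="0 0 0.1 0; 0 0 0 0")

```text
t: 4.9
eef_pos: [0.541, -0.0871, 0.2212]
ee_rot: [-3.141, 0.001, -3.026]
force: [0.1, 0.3, 4.0]
width: 0.0008
```

Emit:
apply_moves(deltas="0 0 0.1 0; 0 0 0 0")

```text
t: 5.15
eef_pos: [0.5416, -0.0871, 0.2211]
ee_rot: [-3.141, 0.003, -3.026]
force: [-0.0, 0.9, 7.9]
width: 0.0003
```

Emit:
apply_moves(deltas="0 0.1 0 0; 0 0.1 0 0; 0 0.1 0 0; 0 0 0 0")

```text
t: 5.65
eef_pos: [0.5413, -0.0844, 0.2211]
ee_rot: [-3.141, 0.003, -3.026]
force: [-0.1, -0.7, 8.2]
width: 0.0002
```

```bash
python3 look.py a2
```

```text
5.8 [ 0.5413 -0.0844  0.2211] [-3.141e+00  3.000e-03 -3.026e+00] [ 0.7 -0.1  8.1] 0.000667078021707601
```

View pics/a2.png

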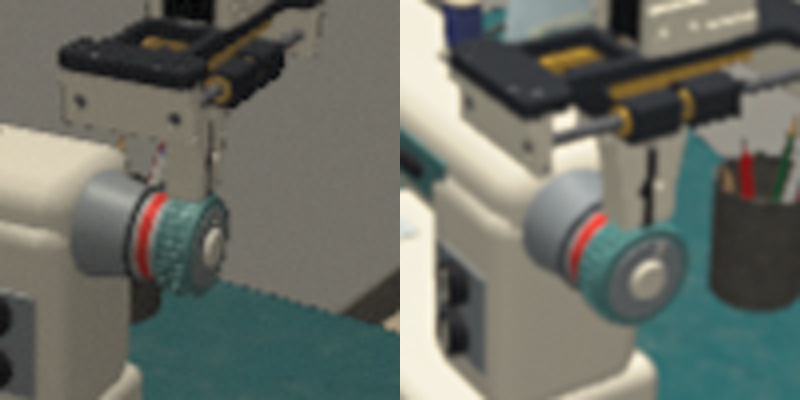

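View pics/a2w.png

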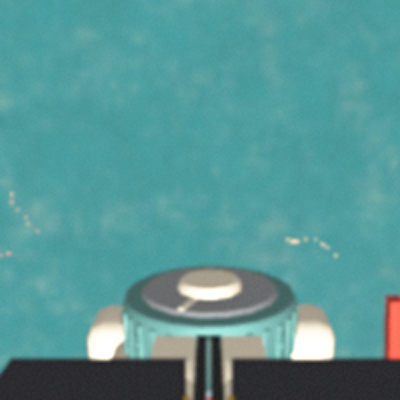

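Emit:
apply_moves(deltas="0 0.1 0 0; 0 0.1 0 0; 0 0 0 0")

```text
t: 6.18
eef_pos: [0.541, -0.0824, 0.2211]
ee_rot: [-3.141, 0.003, -3.026]
force: [-0.3, -0.0, 8.6]
width: 0.0007
```

Emit:
apply_moves(deltas="0 0.1 0 0; 0 0 0 0")

```text
t: 6.42
eef_pos: [0.5409, -0.0814, 0.2211]
ee_rot: [-3.141, 0.003, -3.026]
force: [-0.7, -1.1, 8.4]
width: 0.0005
```

Emit:
apply_moves(deltas="0 0.1 0 0; 0 0 0 0")

```text
t: 6.68
eef_pos: [0.5408, -0.0806, 0.2211]
ee_rot: [-3.14, 0.003, -3.026]
force: [0.8, -1.2, 7.7]
width: 0.0003
```

Emit:
apply_moves(deltas="0 0.1 0 0; 0 0 0 0")

```text
t: 6.92
eef_pos: [0.5407, -0.08, 0.2211]
ee_rot: [-3.14, 0.003, -3.026]
force: [0.6, -3.9, 7.4]
width: 0.0003
```

```bash
python3 look.py a3
```

```text
7.075 [ 0.5407 -0.08    0.2211] [-3.140e+00  3.000e-03 -3.026e+00] [ 0.3 -4.5  7.3] 8.383901045212934e-06
```

View pics/a3.png

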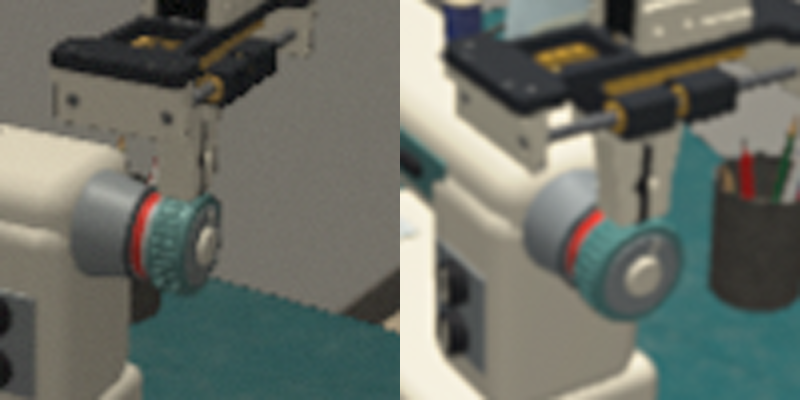

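View pics/a3w.png

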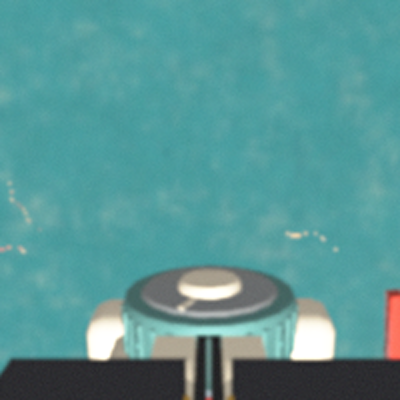

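Emit:
apply_moves(deltas="0.2 0 0 0; 0.2 0 0 0; 0.2 0 0 0; 0 0 0 0")

```text
t: 7.58
eef_pos: [0.5348, -0.0806, 0.221]
ee_rot: [-3.14, 0.003, -3.026]
force: [1.1, -3.9, 6.1]
width: 0.0008
```

Emit:
apply_moves(deltas="0.2 0 0 0; 0.2 0 0 0; 0.2 0 0 0; 0 0 0 0")

```text
t: 8.07
eef_pos: [0.5276, -0.0805, 0.22]
ee_rot: [-3.142, 0.001, -3.027]
force: [0.5, -1.2, 6.3]
width: 0.0004
```

Emit:
apply_moves(deltas="0 0.1 0 0; 0 0 0 0")

```text
t: 8.32
eef_pos: [0.5275, -0.0794, 0.2199]
ee_rot: [-3.142, 0.0, -3.026]
force: [0.1, -0.8, 6.5]
width: 0.0001
```

```bash
python3 look.py a4
```

```text
8.475 [ 0.5275 -0.0794  0.2199] [-3.142  0.    -3.026] [-0.   0.2  5.9] 0.0003614190654285246
```

View pics/a4.png

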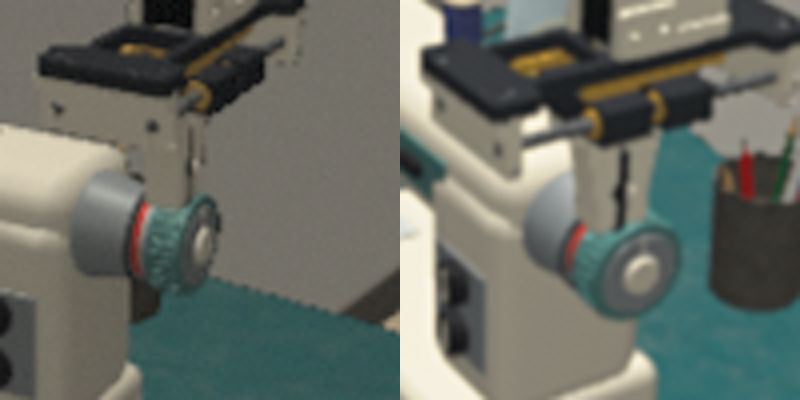

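View pics/a4w.png

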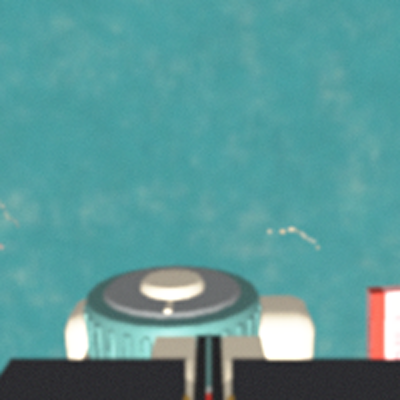

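Emit:
apply_moves(deltas="0 0.1 0 0; 0 0 0 0")

```text
t: 8.72
eef_pos: [0.5274, -0.0784, 0.2199]
ee_rot: [-3.142, 0.0, -3.026]
force: [-0.2, -0.2, 6.4]
width: 0.0008
```

Emit:
apply_moves(deltas="0 0.1 0 0; 0 0 0 0")

```text
t: 8.98
eef_pos: [0.5272, -0.0774, 0.2199]
ee_rot: [-3.142, 0.0, -3.026]
force: [0.6, -1.2, 7.3]
width: 0.0002
```

```bash
python3 look.py a5
```

```text
9.125 [ 0.5272 -0.0774  0.2199] [-3.142  0.    -3.026] [ 0.  -1.5  7.1] 0.00038748064957301283
```

View pics/a5.png

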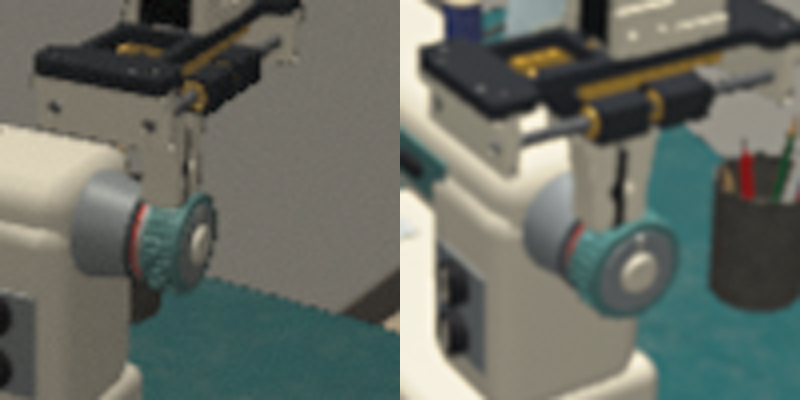

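View pics/a5w.png

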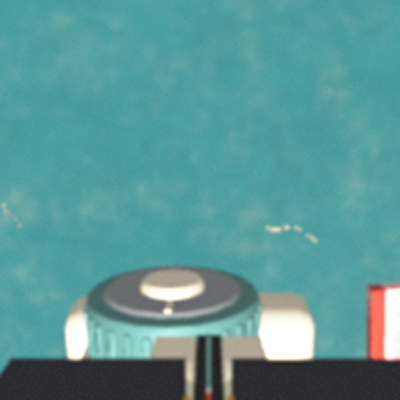

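Emit:
apply_moves(deltas="0 0.1 0 0; 0 0 0 0")

```text
t: 9.38
eef_pos: [0.5271, -0.0764, 0.2199]
ee_rot: [-3.142, 0.0, -3.026]
force: [0.4, -1.6, 6.6]
width: 0.0006
```

Emit:
apply_moves(deltas="0 0.1 0 0; 0 0 0 0")

```text
t: 9.62
eef_pos: [0.527, -0.0754, 0.2199]
ee_rot: [-3.142, 0.0, -3.026]
force: [-0.2, -0.6, 6.4]
width: 0.0004
```

Emit:
apply_moves(deltas="0 0.1 0 0; 0 0 0 0")

```text
t: 9.88
eef_pos: [0.5269, -0.0746, 0.2199]
ee_rot: [-3.141, 0.0, -3.026]
force: [0.3, -2.0, 7.1]
width: 0.0005
```

Emit:
apply_moves(deltas="0 0.05 0 0; 0 0 0 0")

```text
t: 10.12
eef_pos: [0.5268, -0.0743, 0.22]
ee_rot: [-3.141, 0.0, -3.026]
force: [0.7, -2.4, 6.3]
width: 0.0001
```

```bash
python3 look.py a6
```

```text
10.275 [ 0.5269 -0.0743  0.22  ] [-3.141  0.    -3.026] [ 0.3 -2.9  6.6] 0.0007156701590803822
```

View pics/a6.png

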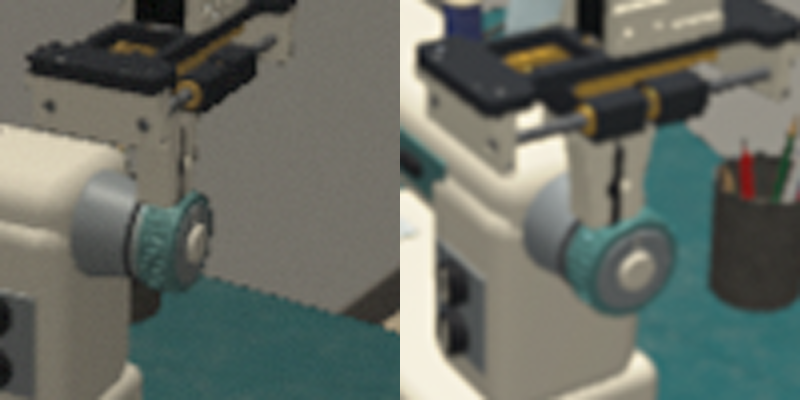

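Emit:
apply_moves(deltas="0 0.05 0 0; 0 0 0 0; 0 0 0 0")

```text
t: 10.65
eef_pos: [0.5268, -0.074, 0.22]
ee_rot: [-3.141, 0.0, -3.027]
force: [0.0, -3.5, 6.6]
width: 0.0001
```

Emit:
apply_moves(deltas="0 0 -0.5 0; 0 0 -0.3 0; -1.3 0 0 0; -1.2 0 0 0; 0 0 0.4 0; 0 0 0.3 0; 0 0 0.1 0; 0 0 0.1 0; 0 0 0 0")

```text
t: 11.78
eef_pos: [0.5524, -0.0707, 0.2199]
ee_rot: [-3.141, 0.003, -3.026]
force: [0.4, 1.0, 7.0]
width: 0.0003
```

```bash
python3 look.py a7
```

```text
11.925 [ 0.5524 -0.0707  0.2199] [-3.141e+00  3.000e-03 -3.026e+00] [0.6 1.4 6. ] 0.0007179395511226513
```

View pics/a7.png

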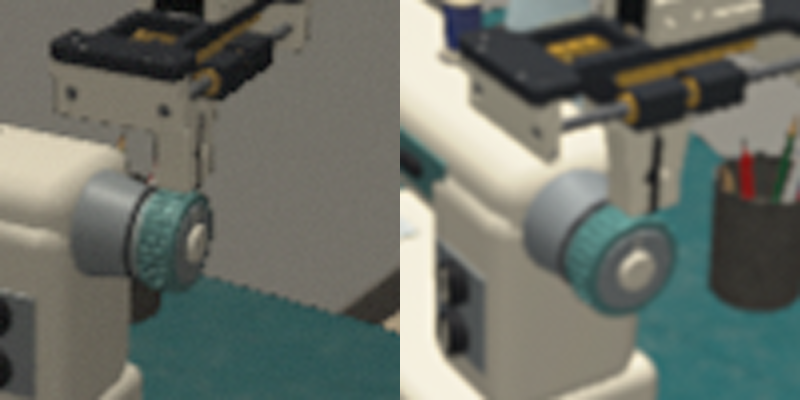

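View pics/a7w.png

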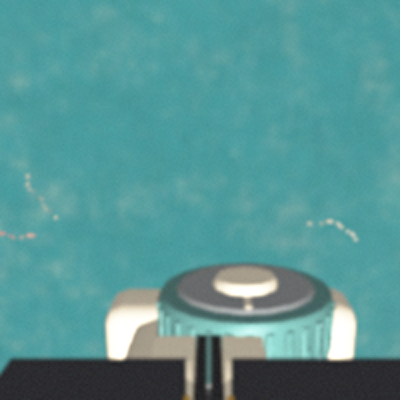

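Emit:
apply_moves(deltas="0 0.1 0.1 0; 0 0 0 0; 0.2 0 0 0; 0.2 0 0 0; 0.2 0 0 0; 0 0 0 0")

```text
t: 12.68
eef_pos: [0.5486, -0.0707, 0.2205]
ee_rot: [-3.14, 0.008, -3.026]
force: [3.6, -2.2, 10.4]
width: 0.0007
```

```bash
python3 look.py a8
```

```text
12.825 [ 0.5485 -0.0707  0.2204] [-3.14   0.008 -3.026] [ 4.8 -0.3  9.7] 0.000825173288475803
```

View pics/a8w.png

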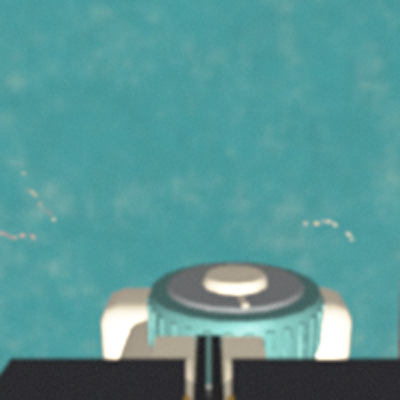

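View pics/a8.png

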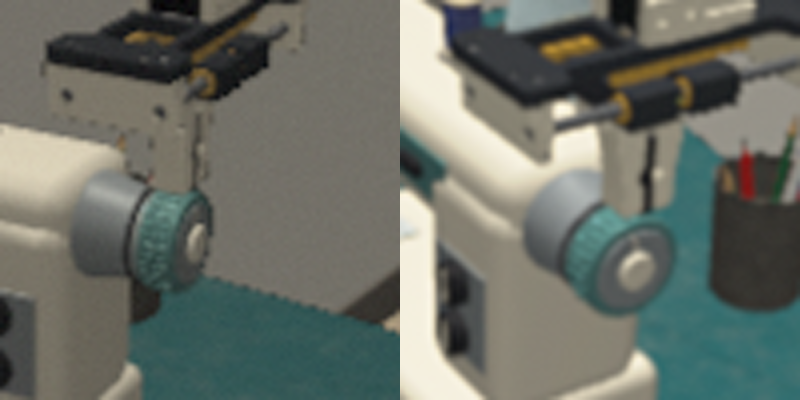

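Emit:
apply_moves(deltas="0.2 0 0.05 0; 0.2 0 0 0; 0.2 0 0 0; 0.2 0 0 0; 0.2 0 0 0; 0 0 0 0")

```text
t: 13.58
eef_pos: [0.5394, -0.0719, 0.221]
ee_rot: [-3.14, 0.01, -3.025]
force: [3.7, -1.0, 15.1]
width: 0.0003
```

```bash
python3 look.py a9
```

```text
13.725 [ 0.5394 -0.0719  0.221 ] [-3.14   0.01  -3.025] [ 3.3 -1.3 14.2] 0.0001945618633160795
```

View pics/a9w.png

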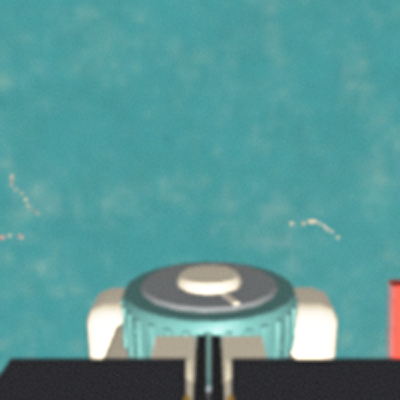

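View pics/a9.png

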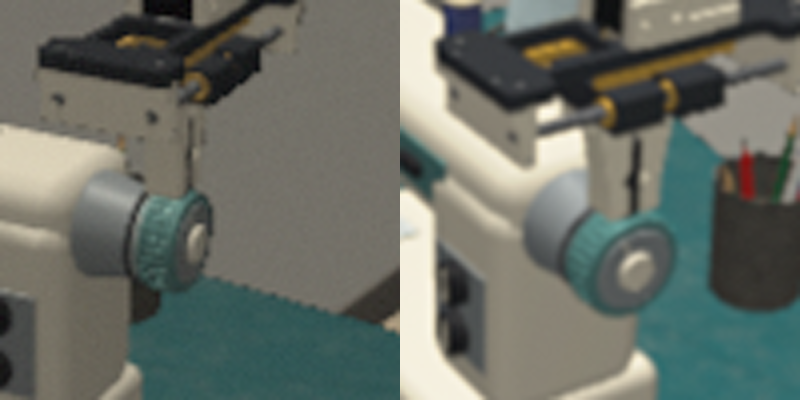

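Emit:
apply_moves(deltas="0.2 0 0 0; 0.2 0 0 0; 0.2 0 0 0; 0.2 0 0 0; 0.2 0 0 0; 0.2 0 0 0; 0 0 0 0")

```text
t: 14.6
eef_pos: [0.5262, -0.0731, 0.2196]
ee_rot: [-3.14, 0.007, -3.026]
force: [2.5, -1.1, 9.7]
width: 0.0004
```

```bash
python3 look.py b1
```

```text
14.75 [ 0.5262 -0.0731  0.2195] [-3.14   0.006 -3.026] [ 3.4 -1.   9. ] 0.00017190268037501813
```

View pics/b1w.png

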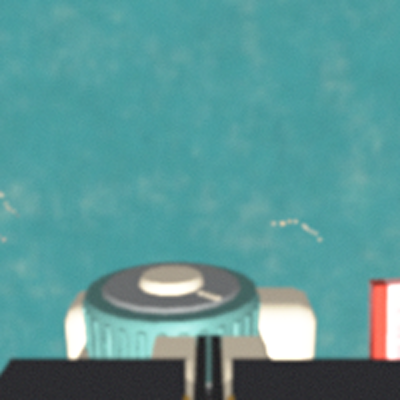

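View pics/b1.png

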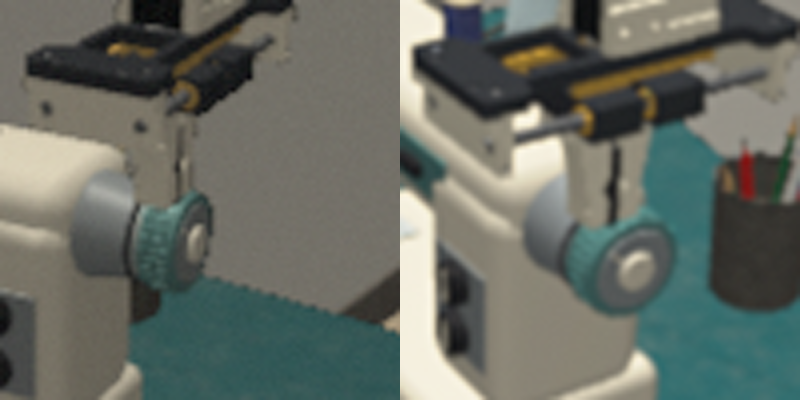

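```bash
cat > ang.py <<'E'
import pickle,sys,numpy as np
from h import *
yaw=.115; a=np.array([-np.sin(yaw),np.cos(yaw),0]); ex=np.array([np.cos(yaw),np.sin(yaw),0])
W=np.array([.541,-.0855,.19])
def ang(tag,u,v,d):
    f=pickle.load(open(tag+"_wrist.pkl","rb"))
    c=W+a*(.012-d)-a*.012
    o,r=ray(f,(150+u/2,60+v/2)); P=o+r*np.dot(c-o,a)/np.dot(r,a)
    x=np.dot(P-c,ex); z=P[2]-.19
    return np.degrees(np.arctan2(-x,z)), np.hypot(x,z)*1000
for A in (("a3",184,304,.0065),("a5",167,310,.003),("a7",247,306,0),("a8",244,302,0),("a9",232,300,0),("b1",209,295,0)): print(A,np.round(ang(*A),1))
E
python3 ang.py
python3 - <<'E'
import cv2,numpy as np,pickle
o=[]
for t in("a1","b1"):
    f=pickle.load(open(f"{t}_scene.pkl","rb"))
    o.append(cv2.resize(f["image"][140:210,140:200,::-1],(360,420),interpolation=cv2.INTER_CUBIC))
cv2.imwrite("pics/hd1.png",np.hstack(o))
E
```

```text
('a3', 184, 304, 0.0065) [-36.   15.3]
('a5', 167, 310, 0.003) [-3.6 18. ]
('a7', 247, 306, 0) [-2.8 16.4]
('a8', 244, 302, 0) [ 8.2 14.6]
('a9', 232, 300, 0) [29.7 14.9]
('b1', 209, 295, 0) [59.5 15.1]
```

View pics/hd1.png

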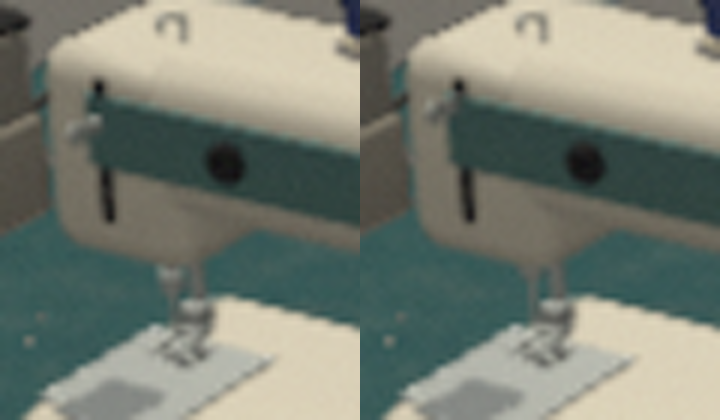

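Emit:
apply_moves(deltas="0 0 -0.5 0; 0 0 -0.3 0; -1 0 0 0; -1 0 0 0; 0 0 0.4 0; 0 0 0.15 0; 0 0 0.1 0; 0 0 0 0; 0 0 0 0")

```text
t: 15.88
eef_pos: [0.5458, -0.0707, 0.2207]
ee_rot: [-3.14, 0.005, -3.026]
force: [0.5, 0.7, 11.9]
width: 0.0001
```

Emit:
apply_moves(deltas="0.2 0 0 0; 0.2 0 0 0; 0.2 0 0 0; 0.2 0 0 0; 0.2 0 0 0; 0 0 0 0")

```text
t: 16.62
eef_pos: [0.5368, -0.0718, 0.2211]
ee_rot: [-3.14, 0.007, -3.026]
force: [3.9, -0.1, 10.7]
width: 0.0007
```

```bash
python3 look.py b2
python3 - <<'E'
import cv2,numpy as np,pickle
o=[]
for t in("b1","b2"):
    f=pickle.load(open(f"{t}_scene.pkl","rb"))
    o.append(cv2.resize(f["image"][140:210,140:200,::-1],(360,420),interpolation=cv2.INTER_CUBIC))
cv2.imwrite("pics/hd2.png",np.hstack(o))
E
```

```text
16.775 [ 0.5367 -0.0718  0.221 ] [-3.14   0.007 -3.026] [ 3.5  0.3 10.4] 0.00023922885323928385
```

View pics/hd2.png

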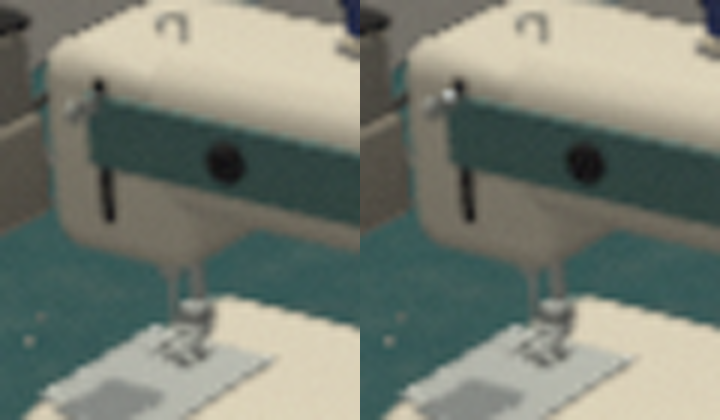

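View pics/b2w.png

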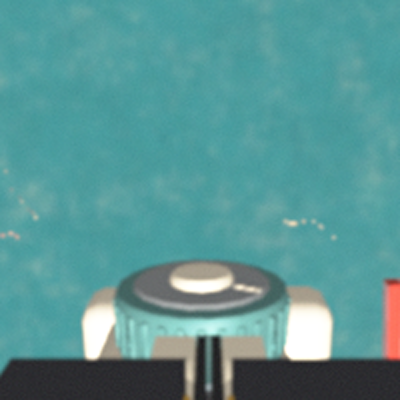

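View pics/b2.png

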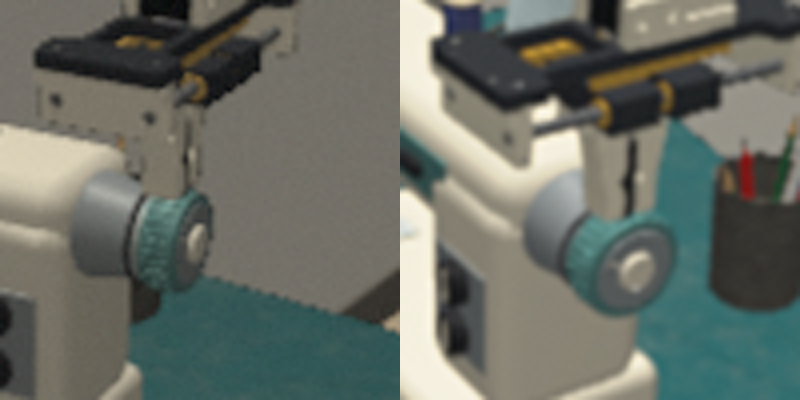

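Emit:
apply_moves(deltas="0.1 0 0 0; 0 0 0 0; 0 0 0 0")

```text
t: 17.15
eef_pos: [0.5358, -0.0719, 0.221]
ee_rot: [-3.14, 0.007, -3.026]
force: [3.7, 0.4, 10.5]
width: 0.0004
```

```bash
python3 look.py b3
cat > lev.py <<'E'
import pickle,numpy as np,cv2,glob,sys
g=lambda t:cv2.cvtColor(pickle.load(open(f"{t}_scene.pkl","rb"))["image"],cv2.COLOR_RGB2GRAY).astype(np.float32)
T=sys.argv[1:]
imgs=[cv2.resize(g(t)[145:190,146:162],None,fx=8,fy=8,interpolation=cv2.INTER_CUBIC) for t in T]
cv2.imwrite("pics/lev%s.png"%T[-1],np.hstack(imgs))
P=np.array(imgs)
for t,i in zip(T,imgs):
    # brightness column in lever zone left of slot
    tpl=imgs[0]
    print(t)
# needle region below head too
E
python3 lev.py a1 a7 a8 a9 b1 b2 b3
```

```text
17.3 [ 0.5358 -0.0718  0.221 ] [-3.14   0.007 -3.026] [ 5.  -0.4  9.3] 0.0007161948402181219
a1
a7
a8
a9
b1
b2
b3[ WARN:0@0.019] global loadsave.cpp:1063 imwrite_ Unsupported depth image for selected encoder is fallbacked to CV_8U.
```

View pics/levb3.png

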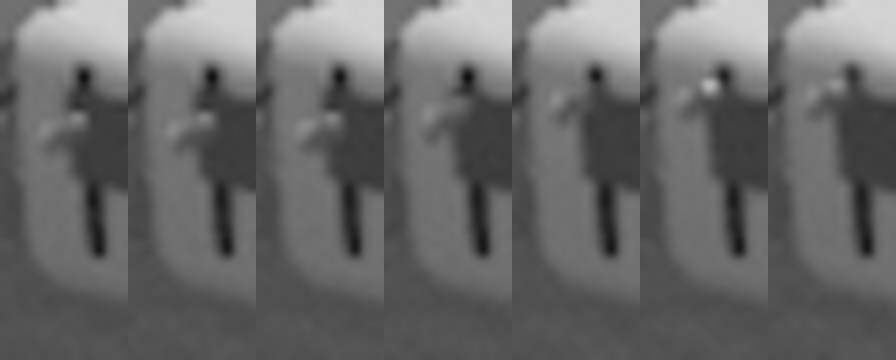

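Emit:
apply_moves(deltas="0.15 0 0 0; 0.1 0 0 0; 0 0 0 0; 0 0 0 0")

```text
t: 17.8
eef_pos: [0.533, -0.0722, 0.2208]
ee_rot: [-3.14, 0.006, -3.026]
force: [2.9, 0.7, 10.2]
width: 0.0006
```

```bash
python3 look.py b4; python3 lev.py b1 b2 b3 b4 2>/dev/null
```

```text
17.95 [ 0.533  -0.0722  0.2208] [-3.14   0.006 -3.026] [ 2.4  0.  10.1] 0.00017774843271551796
b1
b2
b3
b4
```

View pics/levb4.png

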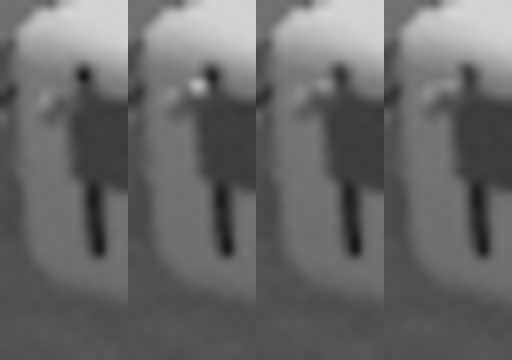

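View pics/b4w.png

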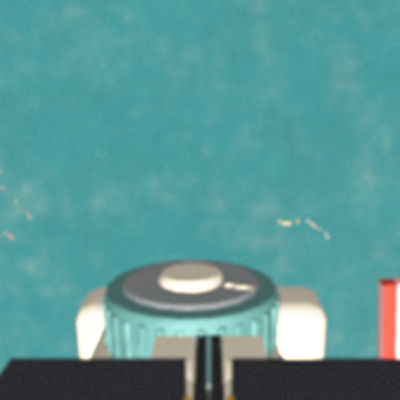

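Emit:
apply_moves(deltas="0 0 -1 0; 0 0 -3 0; 0 0 -2.5 0; -0.8 3.5 0 0; -0.8 3.5 0 0; 0 0 0 0.115; 0 0 0 0; 0 0 0 0")

```text
t: 18.95
eef_pos: [0.5378, -0.001, 0.2833]
ee_rot: [-3.141, -0.001, -3.14]
force: [-0.1, -0.9, -0.5]
width: 0.0006
```

```bash
python3 look.py b5; cp b5_wrist.pkl w1.pkl
python3 - <<'E'
import pickle,cv2,numpy as np
f=pickle.load(open("w1.pkl","rb"));a=f["image"][60:200,190:330][:,:,::-1]
cv2.imwrite("pics/m4.png",cv2.resize(a,None,fx=4,fy=4,interpolation=cv2.INTER_CUBIC))
E
python3 lev.py b3 b4 b5 2>/dev/null
python3 - <<'E'
import pickle,cv2,numpy as np
o=[]
for t in ("a1","b1","b5"):
    f=pickle.load(open(f"{t}_side.pkl","rb")); o.append(cv2.resize(f["image"][115:190,185:235,::-1],(260,390),interpolation=cv2.INTER_CUBIC))
cv2.imwrite("pics/hs.png",np.hstack(o))
E
```

```text
19.1 [ 0.538  -0.0011  0.2835] [-3.142 -0.    -3.141] [-0.   0.2  0.2] 0.00030247968345477485
b3
b4
b5
```

View pics/m4.png

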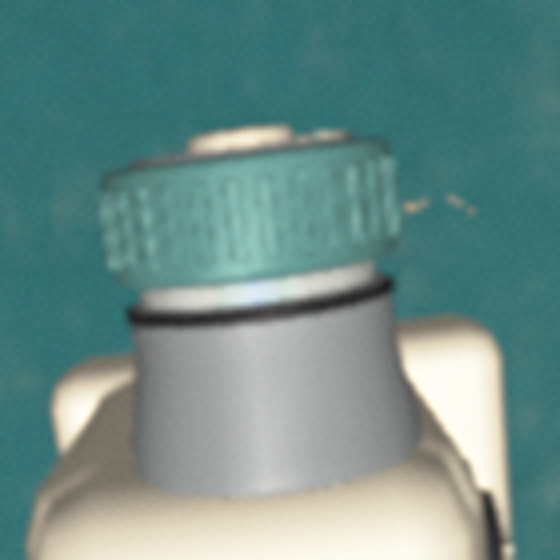

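View pics/levb5.png

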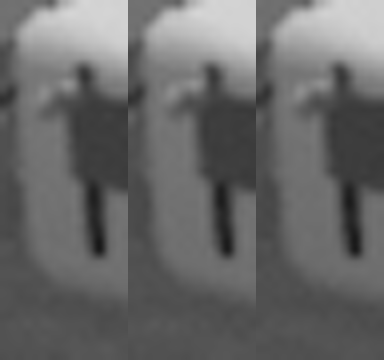

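View pics/b5.png

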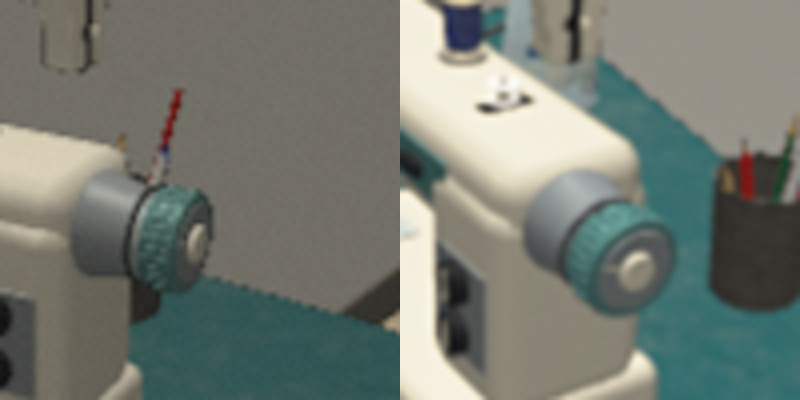

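View pics/hs.png

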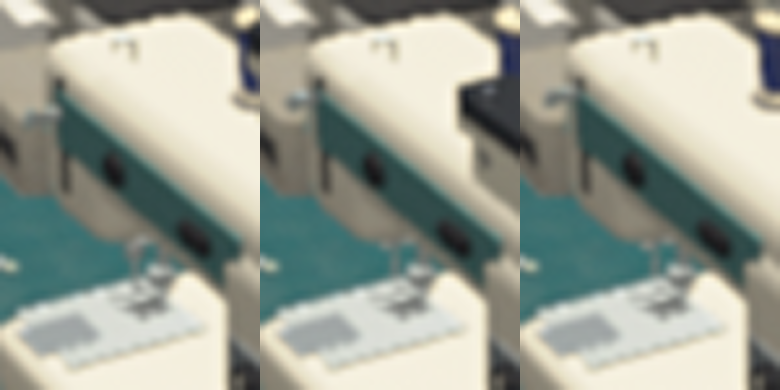

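```bash
cat >> ang.py <<'E'
print("--")
for A in (("b2",247,288,0),("b4",238,286,0)): print(A,np.round(ang(*A),1))
E
python3 ang.py
python3 - <<'E'
import pickle,numpy as np,cv2
from h import *
yaw=.115; a=np.array([-np.sin(yaw),np.cos(yaw),0]); ex=np.array([np.cos(yaw),np.sin(yaw),0])
# rectify wheel face for a7, b4
o=[]
for t in("a7","a9","b1","b4"):
    f=pickle.load(open(t+"_wrist.pkl","rb")); c=np.array([.541,-.0855,.19])+a*.0005
    n=200; g=np.linspace(-.035,.035,n); 
    P=np.array([c-ex*gx-gz*np.array([0,0,1]) for gz in g for gx in g])
    uv=proj(f,P).astype(np.float32).reshape(n,n,2)
    o.append(cv2.remap(f["image"],uv[...,0],uv[...,1],cv2.INTER_CUBIC)[:,:,::-1])
cv2.imwrite("pics/rect.png",np.hstack(o))
from station import viewer
for n in("scene","side"):
    for q in ["pin_tin","thread_red","thread_white","tape_measure"]:
        print(n,q,[(round(r["conf"],2),r["extent"]) for r in viewer.silhouettes(n,q)][:2])
E
```

```text
('a3', 184, 304, 0.0065) [-36.   15.3]
('a5', 167, 310, 0.003) [-3.6 18. ]
('a7', 247, 306, 0) [-2.8 16.4]
('a8', 244, 302, 0) [ 8.2 14.6]
('a9', 232, 300, 0) [29.7 14.9]
('b1', 209, 295, 0) [59.5 15.1]
--
('b2', 247, 288, 0) [80.4 15.9]
('b4', 238, 286, 0) [88.6 16.4]
scene pin_tin [(0.8, [344.1, 272.6, 36.0, 22.4])]
scene thread_red [(0.77, [354.1, 248.5, 11.5, 19.7])]
scene thread_white [(0.59, [358.8, 233.5, 12.5, 13.7]), (0.33, [345.7, 273.4, 33.4, 20.8])]
scene tape_measure [(0.6, [235.0, 279.3, 37.3, 18.0])]
side pin_tin [(0.56, [301.8, 314.2, 36.3, 34.5])]
side thread_red [(0.76, [339.3, 289.6, 16.0, 20.5])]
side thread_white [(0.56, [366.4, 267.0, 10.8, 26.3])]
side tape_measure [(0.66, [197.6, 277.5, 28.8, 29.9])]
```

View pics/rect.png

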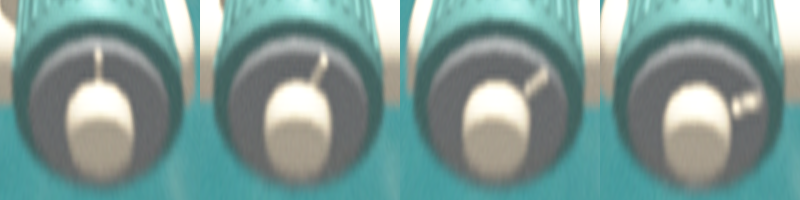

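Run:
```python
from station import job
print(job.job_done())
```

```text
the job is handed in; nothing more can be done
None
```

I've handed the job in. My checks say the wheel is fully home, the teeth are in mesh and the needle is at or very near its top. The hand-in reports no verdict, so none of this is confirmed. It was handed in at about 19 s on the clock.

**How it was done:** The tool can't tilt, so I shut the fingers and pressed their tips lightly on top of the wheel (6–15 N). Friction then moved the wheel.
- **Mesh:** I eased the wheel in until the teeth met tip to tip, with about 4.5 N at the wrist. I then turned it about 25° (one direction was enough), felt the teeth drop in, and slid it home.
- **Needle:** I turned the wheel about 72–75° with its top towards the operator, in two strokes. Then I lifted clear and moved away.

**Last checks:**
- **Wheel home:** The red band is hidden, the inward push stopped at the depth where home should be, and the wheel shows in the same place before and after turning. The measured gap to the boss reads about 2 mm more than home. The same reading at the start was also at least 2.5 mm too large, so I took this as camera bias, not a wheel still standing out.
- **Needle height:** The take-up lever rose and then levelled off. Finger travel and the mark on the wheel's face put the shaft at about +0.06 to +0.08 rad, give or take about 0.18. The limit is 0.38 rad.
- **Bystanders:** All four show in the same places as at the start, within a few pixels of detector noise.
- **Robot:** It stood clear of everything, with wrist force near zero.

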